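Pour the film cassettes into the film box

TASK

Take the metal scoop cup out from under the board of the desk caddy and pour all four film cassettes over its sloping lip into the open wooden box, from close above it and without spilling any. Then stand the empty cup upright in its shallow pocket in the caddy again, the same way round as before, gently, and let go; leave the other things on the desk, and the box and the caddy, where they are.

Things in the scene. Friction and masses are not known exactly. Their poses are not given: they have to be found in the camera images.
- cup: scoop cup of 3 mm aluminium, 85 mm high, open on top, about 0.2 kg. Origin on its underside; z up, +y towards the sloping pouring lip. Flat upright sides at x = -32 and +32 mm (grip across them, 64 mm); upright back at y = -43 mm; the front slopes outward 32 degrees, y = 31 mm at the bottom, 84 mm at the rim. Cassettes stand in it; they slide out when it is tilted some 90 to 105 degrees towards +y
- cup_lip (a point): middle of the cup's pouring edge, in the cup's frame at [0, 84, 85] mm; axes as the cup
- cup_grip (a point): point inside the cup halfway between its two flat sides, in the cup's frame at [0, -10, 55] mm, a good centre for a grip; axes as the cup
- caddy: fixed pale wood caddy. Origin on the desk below point pocket, axes parallel to the cup at home. Base x -54..54, y -59..109, 8 mm thick; upright at y 97..109 mm; board over the cup x -54..54, y -12..109, z 167..179 mm; open at -y and both x sides. The board bars a vertical tool: come from -y, tilted 35 to 50 degrees (fingers down and to +y); lift the cup 10 to 40 mm, draw it out to -y
- pocket (a point): floor of the pocket, 8 mm above the desk: the cup's origin rests here when home. The pocket is 72 mm (x -36..36) by 88 mm (y -47..41): 4 mm of play beside and behind the cup, more in front; its rim is 6 mm wide, its top 16 mm above the desk. Axes as the caddy
- film_box: open box of dark wood, loose, 0.8 kg, outside 150 (x) x 126 (y) x 55 mm (z), walls 7 mm; empty at the start. Origin: middle of its underside; z up
- loupe: black loupe, a cylinder 47 mm across and 45 mm high; bystander, to be left alone. Origin under its middle
- mount_cap: round black cap lying flat, 63 mm across, 11 mm high; bystander, to be left alone. Origin under its middle
- spare_case: grey square filter case, 82 x 82 x 13 mm, lying on the caddy's board; bystander, to be left alone. Origin under its middle
- cassette0_mid (a point): middle of one of the four film cassettes, a metal can 26 mm across and 48 mm long with a small knob at one end, 28 g; z along the can's axis. It starts upright in the cup
- cassette1_mid (a point): middle of one of the four film cassettes, a metal can 26 mm across and 48 mm long with a small knob at one end, 28 g; z along the can's axis. It starts upright in the cup
- cassette2_mid (a point): middle of one of the four film cassettes, a metal can 26 mm across and 48 mm long with a small knob at one end, 28 g; z along the can's axis. It starts upright in the cup
- cassette3_mid (a point): middle of one of the four film cassettes, a metal can 26 mm across and 48 mm long with a small knob at one end, 28 g; z along the can's axis. It starts upright in the cup

How it is judged:
By the outcome, as a careful person would: the job done as asked, in the order asked, and still so for the second after the job is handed in, with the robot touching nothing.
It also fails if it takes over 54 s, if anything falls off the work surface, if the arm or the gripper's body presses on something with over 40 N, if the wrist force passes 120 N, or if a joint passes its speed limit or range.

ROBOT

A 6-joint arm with a two-finger parallel gripper is mounted at the origin on a cart in front of the work surface, level with it; the furniture and walls round the work are solid. World frame = base frame: x ahead of the robot, y to its left, z up, the work surface at z = 0. Lengths are in m, angles in degrees, forces in N, time in s.
With the tool pointing down it reaches from about 0.4 to 0.925 m from the base axis. Payload 12.5 kg.
Tool frame: the origin (TCP) lies on the centre line of the jaws, within the pads' length; the fingertips stand 25 mm ahead of it and the grasp point (between the pads) lies 6 mm ahead of it (env.finger_overhang is the distance from the TCP to the fingertips, in m); z points along the fingers, y is the line along which they close (so a half turn about z gives the same grasp; the last joint's range is limited). The gripper opens to 95 mm and grips with 3 to 60 N. Pads are 20 mm wide; open, the fingers measure 119 mm over their backs; the gripper's body (75 mm by 180 mm) begins 59 mm behind the grasp point.
Start: joints at [-71.368, 28.126, 89.318, -0, 62.55, -6.05], TCP at [0.261, -0.568, 0.24] pointing down, gripper open.
Joint ranges: [-177.58, 177.58], [-47.91, 125.51], [2.72, 160], [-65.01, 245.01], [3.68, 167.84], [-153.87, 153.87]. Speed limits (degrees/s): [127.2, 127.2, 159.86, 180, 180, 180].

INTERFACE

Orientations are given as a 3x3 rotation matrix whose columns are the frame's x, y, z axes.
In Python, from bench import env gives the robot as it stands.
- The arm moves only by the tool drive_tool, never from a script. Its argument "increments" is a list of rows, each a list of 3 entries, a list of its own where there are three numbers: the shift along the tool's x, y, z in units of 40 mm (1.0 is 40 mm), then the turn, a rotation vector about the tool's x, y, z in units of 6 degrees (1.0 is 6 degrees), then the closure, from -1 (fully open) to 1 (shut), so that 0 is half open. In form: [[[dx, dy, dz], [ax, ay, az], gripper], ...]. A call has exactly 5 rows; each row is the pose to reach, as a shift and turn from the pose commanded when the call began, along the tool's axes at that moment; what a row does not reach only later rows make up. A row lasts 1/12 s, in which the tool goes at most 41.7 mm and 7.16 degrees, less where a joint would pass 70% of its speed; a pose out of reach is approached as far as the arm can. A call with a gripper value outside its range is refused whole. The fingers move at their own pace and stop on an object; the grip force is fixed at half the most. Time passes only in rows, so rows that repeat a pose let the fingers close, or fill a call up. It gives the time, the measured TCP pose, the force, the opening and the grip force at its end, in the units of the state.
- env.sense(): the state, without advancing time (a new reading comes with each control period).
- env.grab_frame(name): name is "scene" or "top" or "wrist"; returns a dict with "image" (384x512x3 uint8, red, green, blue), "fx", "fy", "cx", "cy" (pixels), "rvec" (rotation vector, rad) and "tvec" (3), from world to camera coordinates, as OpenCV has them. Camera axes: x right, y down, z forward; pixel columns grow to the right and rows downward; lengths in m; the calibration is good to about 2 mm. A picture is of the moment at which its call begins. There is no depth.
- env.job_done(): hands the job in; it is judged then, once.
The state is a dict: "time": time; "q": joint angles; "dq": joint speeds; "tau": joint torques, N m; "tcp_pos": TCP position; "eef_rot": TCP orientation; "force": force on the tool from outside, world axes, zero at the start; "moment": the same for the moment, N m; "opening": finger opening in m; "grip_force": force on a finger pad.
Only numpy, scipy, OpenCV 4.12 (cv2) and the standard library are available. Lean on these libraries where they do the work, as an engineer would, in place of code of your own. Each camera call takes 0.05 s, during which the arm holds its last target. There are 200 camera calls.

## Working session

There is one attempt and no reset: what is moved stays moved. The work goes in short steps, Python scripts to look and compute and a tool call to move; the robot and the scene stay as the last step left them, time stands still between calls to the robot, and variables do not carry over. Pictures are saved under pics/ and viewed, at most 10 in all, crops included, and the job is handed in when it is done.

Besides the shell and the picture viewer there is one more tool, called after ">>>" as name(argument=value, ...) on one line, values as JSON. drive_tool: Moves the arm, as the interface text tells. Its arguments: {"type":"object","properties":{"increments":{"type":"array"}},"required":["increments"]}

```bash
ls; mkdir -p pics; cat > h.py <<'E'
import numpy as np, cv2, pickle
from bench import env
def cam(n):
    f=env.grab_frame(n); f['K']=np.array([[f['fx'],0,f['cx']],[0,f['fy'],f['cy']],[0,0,1]]);f['R']=cv2.Rodrigues(np.array(f['rvec'],float))[0];f['t']=np.array(f['tvec'],float).ravel();return f
def ray(f,u,v,z):
    c=-f['R'].T@f['t'];d=f['R'].T@np.array([(u-f['cx'])/f['fx'],(v-f['cy'])/f['fy'],1]);return c+d*(z-c[2])/d[2]
def proj(f,P):
    P=np.atleast_2d(P);p=cv2.projectPoints(P.astype(float),f['R'],f['t'],f['K'],None)[0];return p.reshape(-1,2)
E
python3 - <<'E'
from h import *
for n in('scene','top'):
    f=cam(n);pickle.dump(f,open(n+'.pkl','wb'));print(n,-f['R'].T@f['t'],f['R'][2],f['fx'])
    cv2.imwrite(f'pics/{n}0.png',cv2.resize(f['image'][:,:,::-1],(800,600),interpolation=cv2.INTER_CUBIC))
E
```

```text
pics
scene [-0.43548351  0.43294383  0.64298321] [ 0.81127035 -0.42255919 -0.40408434] 436.55065643798173
top [ 0.48948547 -0.06484569  0.99492831] [ 0.09270261  0.01557985 -0.99557194] 374.9006859589159
```

View pics/scene0.png

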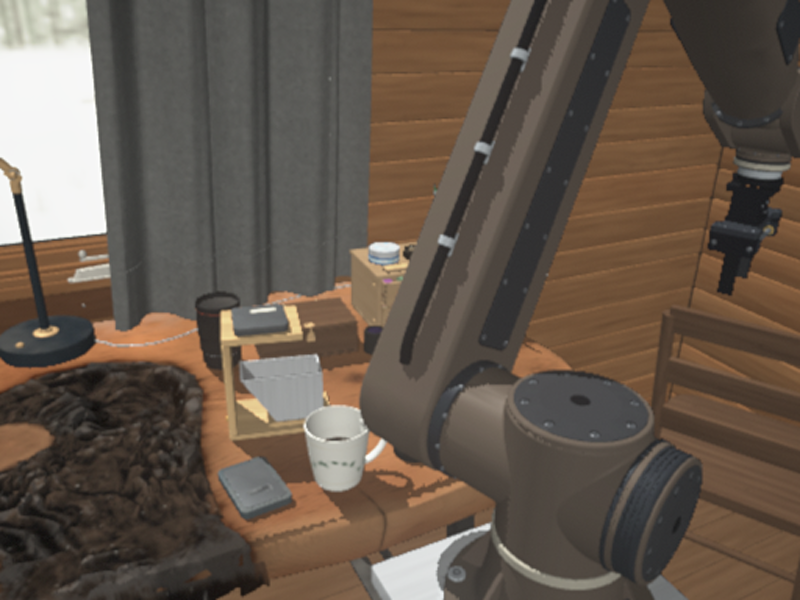

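View pics/top0.png

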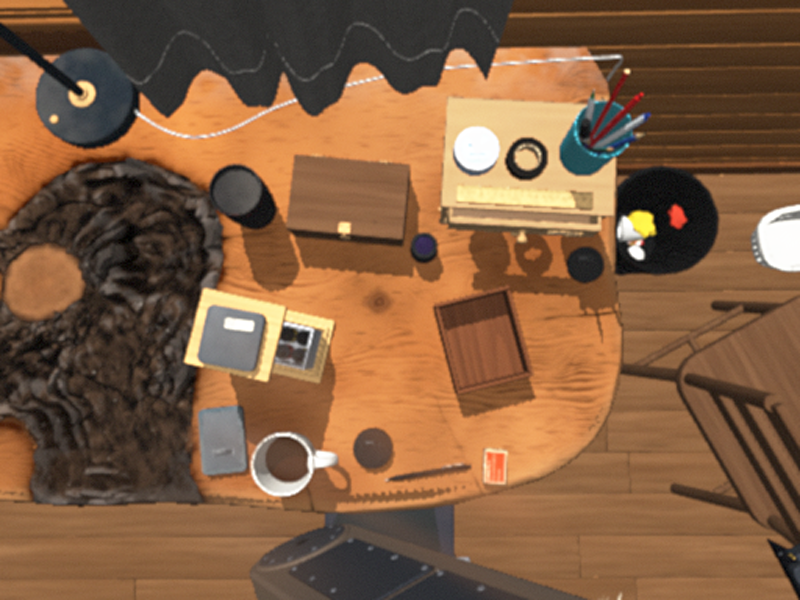

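The scene view shows the caddy with the cup lip pointing left. In the top view (800x600), the caddy board spans about (203,290)-(269,381), the cup is at (297,345), the box is at (482,340), and the mug is at (285,463). Next I'll zoom in on the corners.

```bash
python3 - <<'E'
from h import *
f=pickle.load(open('top.pkl','rb'));im=f['image'][:,:,::-1]
a=cv2.resize(im[180:250,112:222],None,fx=7,fy=7,interpolation=cv2.INTER_CUBIC)
cv2.imwrite('pics/crop.png',a)
# box: mask of dark wood by hue/value in ROI
hsv=cv2.cvtColor(np.ascontiguousarray(im),cv2.COLOR_BGR2HSV)
for (u,v) in [(310,220),(282,220),(295,190),(260,220),(300,260),(150,230),(175,225),(155,190)]: print(u,v,hsv[v,u])
print(env.sense())
for n,(u,v),z in [('box',(435,308),.055),('box',(510,289),.055),('box',(530,374),.055),('box',(458,392),.055),
 ('board',(203,290),.179),('board',(285,308),.179),('board',(269,381),.179),('board',(185,361),.179),('r373',(373,447),.03),('dark',(585,265),.03),('blue',(425,247),.03),('mug',(285,463),.09)]:
    print(n,ray(f,u*.64,v*.64,z).round(3))
E
```

```text
310 220 [ 10 155 156]
282 220 [ 12 171 198]
295 190 [ 12 163 178]
260 220 [ 12 171 201]
300 260 [ 12 153 132]
150 230 [  0   0 129]
175 225 [ 19 117 250]
155 190 [ 22 113 249]
{'time': 0.1, 'q': array([-7.13682155e+01,  2.81601465e+01,  8.93470925e+01, -2.32958681e-03,
        6.25497484e+01, -6.05202426e+00]), 'dq': array([ 0.03869125, -0.08460611, -0.02476488, -0.01503345,  0.05158923,
        0.08056581]), 'tau': array([ 4.71073654e-03, -6.13621688e+01, -2.58605665e+01,  6.94179442e-02,
        4.70067433e-02, -4.86775787e-05]), 'tcp_pos': array([ 0.26093987, -0.56770503,  0.23912335]), 'eef_rot': array([[ 9.08618404e-01,  4.17627193e-01, -3.51955430e-04],
       [ 4.17627336e-01, -9.08617929e-01,  9.30962828e-04],
       [ 6.90023786e-05, -9.92876167e-04, -9.99999505e-01]]), 'force': array([-0.629653  ,  0.2288    ,  0.79426664]), 'moment': array([ 0.01584676,  0.00796355, -0.04822464]), 'grip_force': 0.0, 'opening': 0.0952816280348033}
box [ 0.562 -0.106  0.055]
box [ 0.591 -0.227  0.055]
box [ 0.455 -0.255  0.055]
box [ 0.428 -0.14   0.055]
board [0.581 0.226 0.179]
board [0.554 0.11  0.179]
board [0.453 0.131 0.179]
board [0.481 0.249 0.179]
r373 [ 0.339 -0.003  0.03 ]
dark [ 0.632 -0.356  0.03 ]
blue [ 0.666 -0.091  0.03 ]
mug [0.325 0.127 0.09 ]
```

View pics/crop.png

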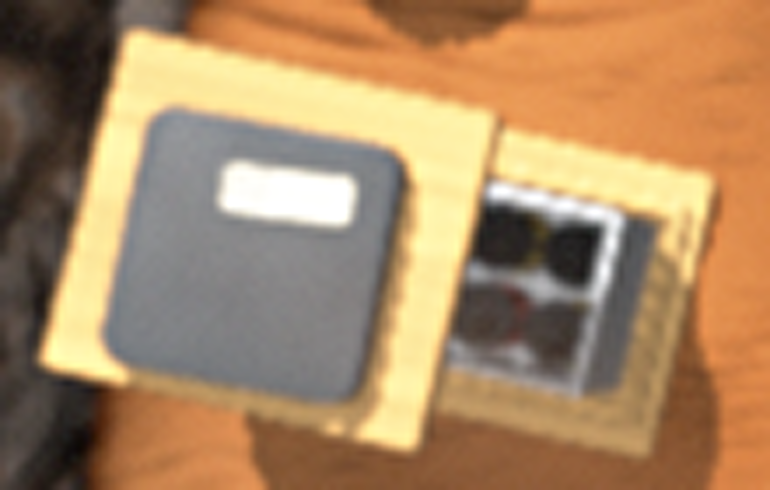

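The crop shows board corners at (127,32), (495,112), (418,450), (40,368). The cup's back rim corners are at (625,210) and (585,395), and the near base corners are at (714,176) and (650,458).

```bash
cat >> h.py <<'E'
def fit(m,w):
    m=np.array(m,float);w=np.array(w)[:,:2];a=m-m.mean(0);b=w-w.mean(0)
    th=np.arctan2((a[:,0]*b[:,1]-a[:,1]*b[:,0]).sum(),(a*b).sum());c,s=np.cos(th),np.sin(th);R=np.array([[c,-s],[s,c]])
    t=w.mean(0)-R@m.mean(0);return th,t,(m@R.T+t-w)
def Rz(a):return cv2.Rodrigues(np.array([0,0,a],float))[0]
def Rx(a):return cv2.Rodrigues(np.array([a,0,0],float))[0]
def rel(p,R,s=None,off=.006):
    "increments (units) to bring the grasp point (off ahead of TCP) to p with rotation R"
    s=s or env.sense();R0=np.array(s['eef_rot']);U,_,V=np.linalg.svd(R0);R0=U@V
    tcp=np.array(p)-off*R[:,2];d=R0.T@(tcp-s['tcp_pos'])/.04;r=cv2.Rodrigues(R0.T@R)[0].ravel()*180/np.pi/6
    return d.round(2),r.round(2)
def toolR(yaw,t):
    "tool for cup upright with cup frame yaw; t tilt deg; tool y=cup x"
    t=np.radians(t);return Rz(yaw)@np.array([[0,1,0],[np.cos(t),0,np.sin(t)],[np.sin(t),0,-np.cos(t)]])
E
python3 - <<'E'
from h import *
f=pickle.load(open('top.pkl','rb'))
m=[(-54,109),(54,109),(54,-12),(-54,-12),(54,-59),(-54,-59),(32,-43),(-32,-43)]
px=[(40,368),(127,32),(495,112),(418,450),(714,176),(650,458),(625,210),(585,395)]
z=[.179]*4+[.008]*2+[.093]*2
w=[ray(f,112+(u-3)/7,180+(v-3)/7,h) for (u,v),h in zip(px,z)]
th,t,r=fit(np.array(m)/1000,w);print('caddy',np.degrees(th),t,(r*1000).round(1).tolist())
px=[(435,308),(510,289),(530,374),(458,392)]
w=[ray(f,u*.64,v*.64,.055) for u,v in px]
b=fit(np.array([(75,63),(75,-63),(-75,-63),(-75,63)])/1000,w)
tb,bc=b[0],b[1];print('box',np.degrees(tb),bc,(b[2]*1000).round(1).tolist())
pickle.dump(dict(th=th,t=t,tb=tb,bc=bc),open('pose.pkl','wb'))
g=np.r_[t,0.008]+Rz(th)@[0,-.010,.055];R=toolR(th,45);print('grip',g)
print('pre',g-.14*R[:,2],rel(g-.14*R[:,2],R)); print(R.round(3))
E
```

```text
caddy -12.678294971001282 [0.50763586 0.13272269] [[-0.1, -0.4], [0.4, 0.7], [0.2, -1.0], [-0.5, -0.1], [0.6, -0.4], [0.5, -0.4], [-0.9, 0.5], [-0.2, 1.1]]
box 13.296501878134578 [ 0.50883756 -0.1817827 ] [[5.8, 2.4], [5.3, 0.8], [-4.7, -5.6], [-6.3, 2.5]]
grip [0.50544109 0.12296651 0.063     ]
pre [0.48371401 0.02638528 0.16199495] (array([ 11.2 , -11.08,   1.83]), array([ 3.43,  6.95, -8.31]))
[[ 0.155  0.976  0.155]
 [ 0.69  -0.219  0.69 ]
 [ 0.707  0.    -0.707]]
```

>>> drive_tool(increments=[[[0.7,-0.7,0],[0,0,-0.8],-1],[[1.4,-1.4,0],[0,0,-1.6],-1],[[2.1,-2.1,0],[0,0,-2.4],-1],[[2.8,-2.8,0],[0,0,-3.2],-1],[[3.5,-3.5,0],[0,0,-4],-1]])

```text
time: 0.52
tcp_pos: [0.3299, -0.3804, 0.2394]
eef_rot: [[0.657, 0.753, -0.0], [0.753, -0.657, 0.0], [0.0, -0.0, -1.0]]
force: [0.9, 0.5, 0.2]
opening: 0.0952
grip_force: 0.0
```

```bash
cat > go.py <<'E'
from h import *
import sys
P=pickle.load(open('pose.pkl','rb'))
def grip(): return np.r_[P['t'],.008]+Rz(P['th'])@[0,-.010,.055]
if __name__=='__main__':
    s=env.sense();R=toolR(P['th'],45);g=grip()
    print(s['q'].round(1),rel(g-.14*R[:,2],R,s))
E
python3 go.py
```

```text
[-56.6  18.3 106.1   0.   55.7 -15.5] (array([10.1 , -3.74,  1.83]), array([ 1.86,  7.34, -4.49]))
```

>>> drive_tool(increments=[[[0.9,-0.3,0],[0.2,0.7,-0.4],-1],[[1.8,-0.6,0],[0.4,1.4,-0.8],-1],[[2.7,-0.9,0],[0.6,2.1,-1.2],-1],[[3.6,-1.2,0],[0.7,2.8,-1.6],-1],[[4.5,-1.5,0],[0.8,3.4,-2],-1]])

```text
time: 0.93
tcp_pos: [0.404, -0.2058, 0.2398]
eef_rot: [[0.461, 0.877, 0.135], [0.812, -0.478, 0.334], [0.358, -0.044, -0.933]]
force: [0.7, 0.2, -0.2]
opening: 0.0951
grip_force: 0.0
```

```bash
python3 go.py
```

```text
[-45.9  16.7 111.6  21.8  62.4 -28.9] (array([ 4.88, -0.92,  3.89]), array([ 1.1 ,  3.92, -2.47]))
```

>>> drive_tool(increments=[[[0.7,-0.1,0.5],[0.2,0.7,-0.4],-1],[[1.4,-0.2,1.0],[0.4,1.4,-0.8],-1],[[2.1,-0.3,1.5],[0.6,2.1,-1.2],-1],[[2.8,-0.4,2],[0.8,2.8,-1.6],-1],[[3.5,-0.6,2.5],[0.9,3.5,-2],-1]])

```text
time: 1.35
tcp_pos: [0.4616, -0.048, 0.1966]
eef_rot: [[0.208, 0.963, 0.172], [0.708, -0.27, 0.652], [0.674, -0.014, -0.738]]
force: [0.6, -0.9, -1.0]
opening: 0.0951
grip_force: 0.0
```

```bash
python3 go.py
```

```text
[-34.6  24.7 117.4  45.   63.8 -48.7] (array([0.84, 0.05, 1.8 ]), array([ 0.25,  0.43, -0.45]))
```

>>> drive_tool(increments=[[[0.3,0,0.4],[0.1,0.2,-0.2],-1],[[0.5,0,0.9],[0.2,0.3,-0.4],-1],[[0.65,0,1.4],[0.2,0.35,-0.4],-1],[[0.65,0,1.4],[0.2,0.35,-0.4],-1],[[0.65,0,1.4],[0.2,0.35,-0.4],-1]])

```text
time: 1.77
tcp_pos: [0.4756, 0.0063, 0.1726]
eef_rot: [[0.164, 0.974, 0.156], [0.696, -0.226, 0.682], [0.699, -0.003, -0.715]]
force: [-0.2, 0.3, 0.3]
opening: 0.095
grip_force: 0.0
```

```bash
python3 go.py; python3 - <<'E'
from h import *
from go import grip,P
f=cam('wrist');pickle.dump(f,open('w1.pkl','wb'))
im=np.ascontiguousarray(f['image'][:,:,::-1])
H=lambda x,y,z:np.r_[P['t'],.008]+Rz(P['th'])@(np.array([x,y,z])/1000)
pts=[H(32,-43,85),H(-32,-43,85),H(32,84,85),H(-32,84,85),H(54,-59,0),H(-54,-59,0),H(0,-10,55)]
pp=proj(f,np.array(pts));print(pp.round(0).tolist())
for p in pp: cv2.circle(im,tuple(int(v) for v in p),3,(0,0,255),1)
cv2.imwrite('pics/w1.png',cv2.resize(im,(800,600)))
E
```

```text
[-28.5  27.7 119.1  50.8  60.3 -52.3] (array([0.2 , 0.09, 0.41]), array([ 0.02,  0.1 , -0.07]))
[[289.0, 186.0], [220.0, 186.0], [281.0, 91.0], [225.0, 92.0], [301.0, 235.0], [208.0, 236.0], [254.0, 174.0]]
```

View pics/w1.png

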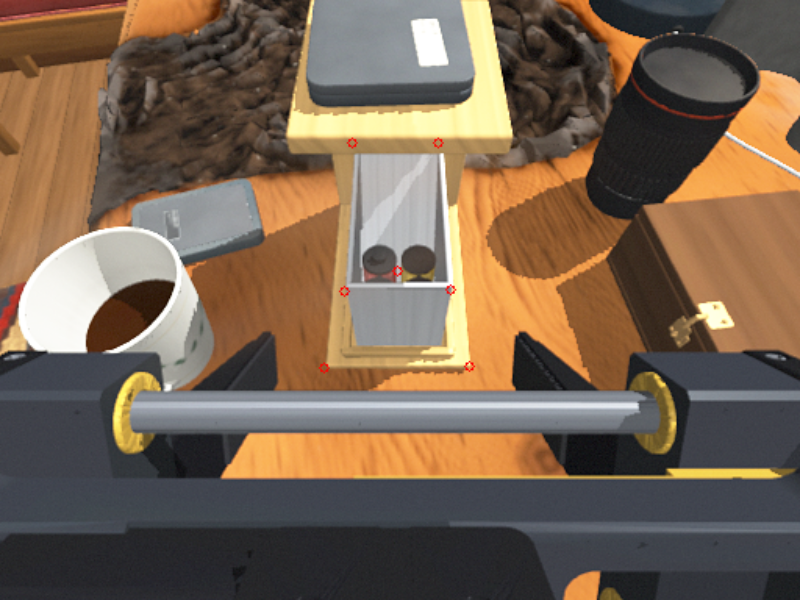

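The wrist view confirms the fit: the projected cup and base corners land within about 4 px of the real ones, and the mug on the left is clear of the fingers. Next I'll advance along the tool axis.

>>> drive_tool(increments=[[[0.1,0.08,0.5],[0,0.1,-0.1],-1],[[0.2,0.08,1.0],[0,0.1,-0.1],-1],[[0.2,0.08,1.5],[0,0.1,-0.1],-1],[[0.2,0.08,2.0],[0,0.1,-0.1],-1],[[0.2,0.08,2.5],[0,0.1,-0.1],-1]])

```text
time: 2.23
tcp_pos: [0.4966, 0.0782, 0.1071]
eef_rot: [[0.152, 0.975, 0.162], [0.691, -0.222, 0.688], [0.706, 0.007, -0.708]]
force: [0.6, 0.2, 0.3]
opening: 0.095
grip_force: 0.0
```

```bash
python3 - <<'E'
from h import *
from go import grip,P
s=env.sense();print(s['q'].round(1),rel(grip(),toolR(P['th'],45),s))
f=cam('wrist');pickle.dump(f,open('w2.pkl','wb'))
im=np.ascontiguousarray(f['image'][:,:,::-1])
H=lambda x,y,z:np.r_[P['t'],.008]+Rz(P['th'])@(np.array([x,y,z])/1000)
pts=[H(32,-43,85),H(-32,-43,85),H(54,-59,0),H(-54,-59,0),H(54,-12,171),H(-54,-12,171)]
pp=proj(f,np.array(pts))
for p in pp: cv2.circle(im,tuple(int(v) for v in p),3,(0,0,255),1)
cv2.imwrite('pics/w2.png',cv2.resize(im,(800,600)))
E
```

```text
[-19.5  35.2 121.5  63.5  51.7 -60.5] (array([ 0.03, -0.04,  1.44]), array([0.06, 0.01, 0.03]))
```

View pics/w2.png

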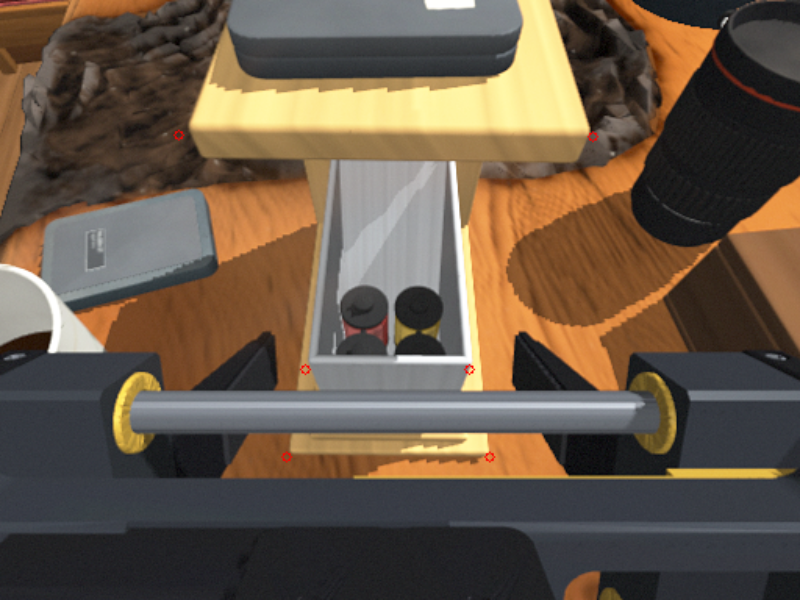

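The view shows the cup rim at x 312-468, predicted 306-470, so it is centred between the fingers to about 2 mm. I'll go to the grip.

>>> drive_tool(increments=[[[0,-0.03,0.4],[0,0,0],-1],[[0,-0.03,0.8],[0,0,0],-1],[[0,-0.03,1.1],[0,0,0],-1],[[0,-0.03,1.35],[0,0,0],-1],[[0,-0.03,1.35],[0,0,0],-1]])

```text
time: 2.7
tcp_pos: [0.5037, 0.116, 0.0687]
eef_rot: [[0.152, 0.975, 0.159], [0.691, -0.22, 0.689], [0.707, 0.005, -0.707]]
force: [0.3, -0.6, 0.0]
opening: 0.0951
grip_force: 0.0
```

```bash
python3 - <<'E'
from h import *
from go import grip,P
s=env.sense();print(s['q'].round(1),rel(grip(),toolR(P['th'],45),s))
E
```

```text
[-14.7  39.8 122.   71.2  48.3 -65.8] (array([0.03, 0.  , 0.08]), array([0.04, 0.  , 0.03]))
```

>>> drive_tool(increments=[[[0.02,0,0.05],[0,0,0],0],[[0.02,0,0.05],[0,0,0],0.3],[[0.02,0,0.05],[0,0,0],1],[[0.02,0,0.05],[0,0,0],1],[[0.02,0,0.05],[0,0,0],1]])

```text
time: 3.12
tcp_pos: [0.5041, 0.1177, 0.0683]
eef_rot: [[0.152, 0.975, 0.16], [0.691, -0.221, 0.688], [0.707, 0.006, -0.707]]
force: [0.0, 0.8, -0.1]
opening: 0.0671
grip_force: 0.0
```

>>> drive_tool(increments=[[[0,0,0],[0,0,0],1],[[0,0,0],[0,0,0],1],[[0,0,0],[0,0,0],1],[[0,0,0],[0,0,0],1],[[0,0,0],[0,0,0],1]])

```text
time: 3.53
tcp_pos: [0.504, 0.1178, 0.0683]
eef_rot: [[0.152, 0.975, 0.16], [0.691, -0.221, 0.688], [0.707, 0.006, -0.707]]
force: [-2.7, -4.6, 5.4]
opening: 0.064
grip_force: 30.0
```

```bash
python3 - <<'E'
from h import *
from go import grip,P
s=env.sense();print(s['q'].round(1),s['opening'],s['grip_force'],s['force'],rel(grip(),toolR(P['th'],45),s))
pickle.dump((s['tcp_pos'],s['eef_rot']),open('grasp.pkl','wb'))
E
```

```text
[-14.5  39.9 122.1  71.5  48.2 -65.9] 0.06395262199762532 29.953350126743317 [-2.68905464 -4.5638801   5.3657717 ] (array([0.  , 0.01, 0.04]), array([0.05, 0.  , 0.03]))
```

>>> drive_tool(increments=[[[0.1,0,-0.1],[0,0,0],1],[[0.2,0,-0.2],[0,0,0],1],[[0.3,0,-0.3],[0,0,0],1],[[0.37,0,-0.37],[0,0,0],1],[[0.37,0,-0.37],[0,0,0],1]])

```text
time: 3.95
tcp_pos: [0.5039, 0.1182, 0.0898]
eef_rot: [[0.151, 0.975, 0.16], [0.691, -0.22, 0.688], [0.707, 0.007, -0.708]]
force: [-0.1, -0.4, -3.1]
opening: 0.0643
grip_force: 29.9
```

>>> drive_tool(increments=[[[-0.15,0,-0.15],[0,0,0],1],[[-0.45,0,-0.45],[0,0,0],1],[[-0.8,0,-0.8],[0,0,0],1],[[-1.2,0,-1.2],[0,0,0],1],[[-1.6,0,-1.6],[0,0,0],1]])

```text
time: 4.37
tcp_pos: [0.4833, 0.0287, 0.0887]
eef_rot: [[0.152, 0.976, 0.159], [0.691, -0.22, 0.689], [0.707, 0.005, -0.708]]
force: [-0.3, 0.6, -3.8]
opening: 0.0638
grip_force: 29.9
```

>>> drive_tool(increments=[[[-0.3,0,-0.3],[0,0,0],1],[[-0.5,0,-0.6],[0,0,0],1],[[-0.6,0,-0.8],[0,0,0],1],[[-0.6,0,-0.8],[0,0,0],1],[[-0.6,0,-0.8],[0,0,0],1]])

```text
time: 4.78
tcp_pos: [0.4751, -0.0089, 0.0946]
eef_rot: [[0.153, 0.975, 0.16], [0.691, -0.221, 0.688], [0.707, 0.005, -0.707]]
force: [-0.1, -0.1, -3.9]
opening: 0.064
grip_force: 29.9
```

```bash
python3 - <<'E'
from h import *
s=env.sense();print(s['q'].round(1),s['opening'],s['grip_force'])
t=cam('top');im=np.ascontiguousarray(t['image'][:,:,::-1])
cv2.imwrite('pics/t2.png',cv2.resize(im,(800,600),interpolation=cv2.INTER_CUBIC))
E
```

```text
[-30.4  36.8 121.1  55.7  54.8 -64.4] 0.0639618825127548 29.94497537612915
```

View pics/t2.png

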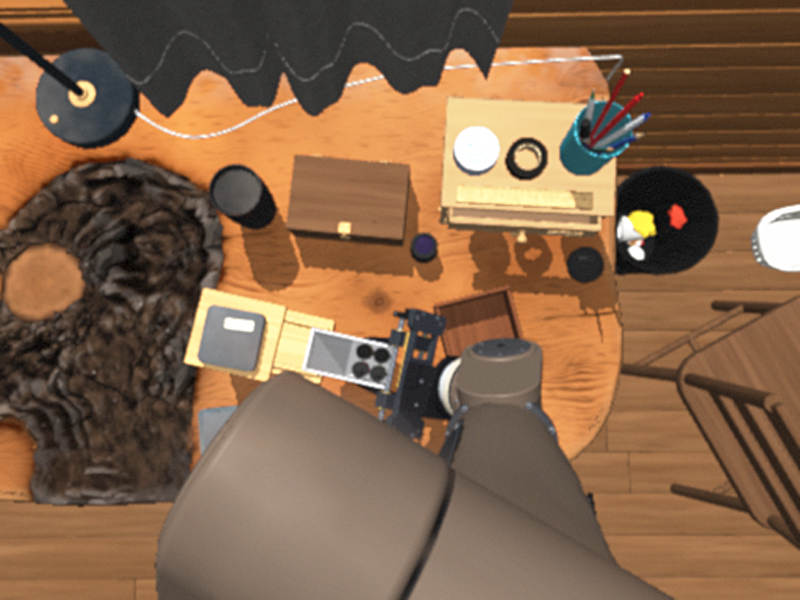

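The cup is out and free, with all four cassettes standing in it (tops at about (373,360) in the top view), and the box is unmoved. Next I'll fit the arm's kinematics from the logged poses so I can choose a reachable pour direction.

```bash
cat > kin.py <<'E'
from h import *
from scipy.optimize import least_squares
from scipy.spatial.transform import Rotation as Ro
R1=lambda ax,a:Ro.from_euler(ax,a,degrees=True).as_matrix()
LO=np.array([-177.58,-47.91,2.72,-65.01,3.68,-153.87]);HI=np.array([177.58,125.51,160,245.01,167.84,153.87])
def fk(q,p,sg):
    a1,lat,d1,L2,a3,L3,d6=p
    A=R1('z',q[0]);B=A@R1('y',q[1]);C=A@R1('y',q[1]+q[2]);D=C@R1('z',sg[0]*q[3])@R1('y',q[4]);E=D@R1('z',sg[1]*q[5])
    x=A@[a1,lat,d1]+B@[0,0,L2]+C@[a3,0,L3]+D@[0,0,d6]
    return x,E@R1('z',sg[2]),x*0+A@[a1,lat,d1]+B@[0,0,L2]
E
python3 - <<'E'
from kin import *
s=env.sense()
D=[([-71.368,28.16,89.347,0,62.55,-6.05],[.26094,-.5677,.23912]),([-56.6,18.3,106.1,0,55.7,-15.5],[.3299,-.3804,.2394]),
([-45.9,16.7,111.6,21.8,62.4,-28.9],[.404,-.2058,.2398]),([-34.6,24.7,117.4,45,63.8,-48.7],[.4616,-.048,.1966]),
([-28.5,27.7,119.1,50.8,60.3,-52.3],[.4756,.0063,.1726]),([-19.5,35.2,121.5,63.5,51.7,-60.5],[.4966,.0782,.1071]),
([-14.7,39.8,122,71.2,48.3,-65.8],[.5037,.116,.0687]),(s['q'],s['tcp_pos'])]
R=np.array(s['eef_rot'])
for s0 in(1,-1):
  for s1 in(1,-1):
    for s2 in(0,90,180,-90):
      sg=(s0,s1,s2)
      e=np.abs(fk(s['q'],np.zeros(7),sg)[1]-R).max()
      if e<.1:
        r=least_squares(lambda p:np.concatenate([fk(q,p,sg)[0]-x for q,x in D]+[1e-3*(p-p0)]) ,p0:=np.array([.1,.07,.2,.45,.05,.45,.25]))
        print(sg,e,r.x.round(4),np.abs(r.fun).max()); pickle.dump((r.x,sg),open('kin.pkl','wb'))
E
```

```text
(1, 1, 90) 3.3306690738754696e-16 [4.000e-04 6.590e-02 1.984e-01 5.852e-01 4.280e-02 4.115e-01 2.470e-01] 0.0005155954375211658
```

```bash
cat >> kin.py <<'E'
p,sg=pickle.load(open('kin.pkl','rb'))
P=pickle.load(open('pose.pkl','rb'));gp,gR=pickle.load(open('grasp.pkl','rb'));gR=np.array(gR)
H=Rz(P['th']);h0=np.r_[P['t'],.008]
Tt=H.T@gR;tp=H.T@(gp-h0)           # tool in cup frame
LIP=np.array([0,.084,.085])
def cuppose(psi,tilt,lip):            # psi: world angle (deg) of pouring dir
    Rc=Rz(np.radians(psi-90))@Rx(np.radians(-tilt));o=np.array(lip)-Rc@LIP
    return o+Rc@tp,Rc@Tt
def ik(x,R,q0):
    def f(q):
        a,b,_=fk(q,p,sg);return np.r_[(a-x)*10,Ro.from_matrix(b.T@R).as_rotvec(),1e-4*(q-q0)/50]
    r=least_squares(f,np.clip(q0,LO+.1,HI-.1),bounds=(LO,HI));return r.x,np.abs(r.fun[:6]).max()
def units(x,R,s):
    U,_,V=np.linalg.svd(np.array(s[1]));R0=U@V
    return (R0.T@(x-s[0])/.04).round(2),(Ro.from_matrix(R0.T@R).as_rotvec(degrees=True)/6).round(2)
E
python3 - <<'E'
from kin import *
s=env.sense();bc=P['bc']
for psi in (77,13,-13,-60,103,140,167,193):
    d=np.r_[np.cos(np.radians(psi)),np.sin(np.radians(psi))];l=bc-.035*d
    q=np.array(s['q']);Q=[];em=0
    Rs=[]
    for k in range(1,9):   # yaw progressively
        ps=77.3+(psi-77.3)*k/8; lip0=s['tcp_pos']-cuppose(77.3,0,[0,0,0])[0]
        lp=lip0*(1-k/8)+np.r_[l,.165]*k/8
        x,R=cuppose(ps,0,lp);q,e=ik(x,R,q);em=max(em,e)
        if k in(4,8):Q.append(q.round(0))
    for t in range(10,111,10):
        z=.165-.075*min(t/60,1);x,R=cuppose(psi,t,np.r_[l,z]);q,e=ik(x,R,q);em=max(em,e)
        if t in(60,90,110):Q.append(q.round(0))
    print(psi,'err',round(em,3));[print('   ',a,'elbow',fk(a,p,sg)[2].round(2)) for a in Q]
E
```

```text
77 err 0.064
    [-44.  38. 110.  42.  66. -60.] elbow [ 0.31 -0.2   0.66]
    [-54.  41.  94.  33.  80. -57.] elbow [ 0.28 -0.27  0.64]
    [-31.  28. 106. -21.  43.  -3.] elbow [ 0.27 -0.09  0.72]
    [-14.  30. 109. -58.  57.  39.] elbow [ 0.3  -0.01  0.71]
    [ -6.  37. 107. -65.  74.  51.] elbow [0.36 0.03 0.67]
13 err 0.0
    [-50.  31. 133.  71.  48. -69.] elbow [ 0.24 -0.19  0.7 ]
    [-62.  26. 140.  91.  43. -70.] elbow [ 0.18 -0.2   0.72]
    [-30.  25. 111. -13.  55.  55.] elbow [ 0.25 -0.07  0.73]
    [-20.  37.  94. -23.  89.  66.] elbow [ 0.35 -0.06  0.67]
    [-16.  47.  84. -28. 109.  67.] elbow [ 0.43 -0.05  0.6 ]
-13 err 0.0
    [-49.  30. 142.  92.  44. -79.] elbow [ 0.24 -0.18  0.71]
    [-44.  25. 152. 148.  43. -88.] elbow [ 0.22 -0.12  0.73]
    [-28.  24. 112.  -5.  58.  78.] elbow [ 0.24 -0.05  0.73]
    [-24.  38.  91.  -8.  95.  81.] elbow [ 0.36 -0.09  0.66]
    [-23.  49.  80. -10. 116.  81.] elbow [ 0.43 -0.11  0.58]
-60 err 1.574
    [-34.  31. 154. 141.  49. -95.] elbow [ 0.29 -0.11  0.7 ]
    [   1.   28.  138.  245.   40. -101.] elbow [0.27 0.07 0.
[... 836 characters left out ...]
.03  0.75]
167 err 0.508
    [-28.  48.  83.  21.  90. -68.] elbow [ 0.42 -0.15  0.59]
    [-22.  56.  58.  -6. 110. -99.] elbow [ 0.47 -0.12  0.53]
    [ -26.   30.  101.    6.   35. -108.] elbow [ 0.29 -0.07  0.71]
    [ -27.   23.  118.   53.    6. -154.] elbow [ 0.23 -0.05  0.74]
    [ -27.   20.  122.   55.    4. -154.] elbow [ 0.21 -0.03  0.75]
193 err 0.607
    [-23.  50.  78.  15.  95. -73.] elbow [ 0.44 -0.11  0.57]
    [ -13.   54.   64.  -18.  104. -113.] elbow [ 0.48 -0.04  0.54]
    [ -24.   30.  101.   15.   38. -138.] elbow [ 0.29 -0.06  0.71]
    [ -28.   23.  114.   35.   22. -154.] elbow [ 0.23 -0.05  0.74]
    [ -28.   20.  120.   39.   14. -154.] elbow [ 0.21 -0.04  0.75]
```

```bash
cat > plan.py <<'E'
from kin import *
def plan(keys,s0,q):
    s=s0
    for k,(psi,t,l) in enumerate(keys):
        x,R=cuppose(psi,t,l);d,r=units(x,R,s)
        q,e=ik(x,R,q);print(k,(psi,t),'d',d,'r',r,'| tcp',x.round(3),'q',q.round(0),round(e,3));s=(x,R)
E
python3 - <<'E'
from plan import *
s=env.sense();R=np.array(s['eef_rot']);Rc=R@Tt.T
o=s['tcp_pos']-Rc@tp;lip=o+Rc@LIP;print('cup',o,'lip',lip,np.degrees(np.arctan2(Rc[1,1],Rc[0,1])))
d=np.r_[np.cos(np.radians(13)),np.sin(np.radians(13))];lb=np.r_[P['bc']-.035*d,.15];print(lb)
a=lip.copy();f=lambda k,z:np.r_[(a*(1-k)+lb*k)[:2],z]
plan([(77.3,18,f(0,.14)),(77.3,35,f(0.05,.15)),(68,38,f(.25,.16)),(53,40,f(.5,.16)),(38,40,f(.7,.16)),(24,40,f(.85,.16)),(13,40,f(1,.16))],(s['tcp_pos'],R),s['q'])
E
```

```text
cup [0.47854667 0.0064764  0.03432259] lip [0.49701993 0.08841076 0.11933141] 77.33728766659551
[ 0.47473461 -0.18965599  0.15      ]
0 (77.3, 18) d [ 0.88  0.01 -0.98] r [ 0.   -3.   -0.01] | tcp [ 0.474 -0.011  0.147] q [-23.  26. 119.  37.  47. -39.] 0.0
1 (77.3, 35) d [ 0.29  0.06 -0.96] r [ 0.01 -2.83 -0.01] | tcp [ 0.475 -0.019  0.187] q [-15.  20. 115.  14.  47. -13.] 0.0
2 (68, 38) d [-1.21 -0.18 -0.59] r [-0.23 -0.51  1.53] | tcp [ 0.456 -0.068  0.202] q [-20.  17. 115.   9.  47.  -5.] 0.0
3 (53, 40) d [-1.52 -0.08 -0.27] r [-0.26 -0.35  2.48] | tcp [ 0.43  -0.124  0.205] q [-27.  16. 117.   7.  46.   5.] 0.0
4 (38, 40) d [-1.09  0.15 -0.09] r [-0.22 -0.01  2.49] | tcp [ 0.409 -0.163  0.205] q [-33.  15. 118.   7.  45.  14.] 0.0
5 (24, 40) d [-0.64  0.21 -0.05] r [-0.2  -0.01  2.32] | tcp [ 0.394 -0.185  0.205] q [-36.  14. 119.   6.  44.  25.] 0.0
6 (13, 40) d [-0.46  0.48 -0.04] r [-0.16 -0.01  1.83] | tcp [ 0.385 -0.21   0.205] q [-39.  15. 119.   5.  43.  34.] 0.0
```

>>> drive_tool(increments=[[[0.15,0,-0.2],[0,-0.5,0],1],[[0.35,0,-0.4],[0,-1.2,0],1],[[0.55,0,-0.6],[0,-1.9,0],1],[[0.75,0,-0.8],[0,-2.5,0],1],[[0.9,0,-1],[0,-3,0],1]])

```text
time: 5.25
tcp_pos: [0.474, -0.0101, 0.1492]
eef_rot: [[0.193, 0.976, 0.104], [0.871, -0.219, 0.439], [0.451, 0.006, -0.892]]
force: [0.5, -0.3, -3.9]
opening: 0.0639
grip_force: 29.9
```

>>> drive_tool(increments=[[[0.05,0,-0.2],[0,-0.6,0],1],[[0.1,0,-0.4],[0,-1.2,0],1],[[0.2,0,-0.6],[0,-1.8,0],1],[[0.25,0,-0.8],[0,-2.4,0],1],[[0.3,0.05,-1],[0,-2.8,0],1]])

```text
time: 5.67
tcp_pos: [0.4735, -0.0176, 0.1899]
eef_rot: [[0.214, 0.976, 0.042], [0.961, -0.218, 0.169], [0.174, 0.005, -0.985]]
force: [0.4, -0.6, -3.7]
opening: 0.0639
grip_force: 29.9
```

>>> drive_tool(increments=[[[-0.2,0,-0.1],[0,-0.1,0.3],1],[[-0.5,0,-0.2],[-0.1,-0.2,0.6],1],[[-0.8,-0.1,-0.4],[-0.1,-0.3,0.9],1],[[-1,-0.1,-0.5],[-0.2,-0.4,1.2],1],[[-1.2,-0.2,-0.6],[-0.2,-0.5,1.5],1]])

```text
time: 6.08
tcp_pos: [0.4543, -0.0684, 0.2046]
eef_rot: [[0.371, 0.927, 0.048], [0.92, -0.374, 0.115], [0.125, 0.002, -0.992]]
force: [0.6, -0.2, -3.3]
opening: 0.0639
grip_force: 29.9
```

>>> drive_tool(increments=[[[-0.3,0,-0.05],[-0.05,-0.1,0.5],1],[[-0.6,0,-0.1],[-0.1,-0.1,1],1],[[-0.9,0,-0.2],[-0.2,-0.2,1.5],1],[[-1.2,-0.1,-0.2],[-0.2,-0.3,2],1],[[-1.5,-0.1,-0.3],[-0.3,-0.35,2.5],1]])

```text
time: 6.5
tcp_pos: [0.4269, -0.1232, 0.2084]
eef_rot: [[0.601, 0.797, 0.056], [0.794, -0.604, 0.069], [0.089, 0.003, -0.996]]
force: [0.1, -0.3, -2.7]
opening: 0.064
grip_force: 29.9
```

>>> drive_tool(increments=[[[-0.2,0,0],[-0.05,0,0.5],1],[[-0.4,0.05,0],[-0.1,0,1],1],[[-0.6,0.1,0],[-0.1,0,1.5],1],[[-0.8,0.1,-0.1],[-0.2,0,2],1],[[-1.1,0.15,-0.1],[-0.2,0,2.5],1]])

```text
time: 6.92
tcp_pos: [0.4057, -0.1618, 0.2092]
eef_rot: [[0.787, 0.613, 0.073], [0.611, -0.79, 0.054], [0.091, 0.002, -0.996]]
force: [-0.1, -0.7, -3.4]
opening: 0.064
grip_force: 29.9
```

```bash
python3 - <<'E'
from plan import *
s=env.sense();R=np.array(s['eef_rot']);Rc=R@Tt.T;print(s['opening'],s['force'])
o=s['tcp_pos']-Rc@tp;print('lip',o+Rc@LIP,'psi',np.degrees(np.arctan2(Rc[1,1],Rc[0,1])),'tilt',np.degrees(np.arccos(Rc[2,2])),s['q'].round(1))
d=np.r_[np.cos(np.radians(13)),np.sin(np.radians(13))];L=lambda z:np.r_[P['bc']-.035*d,z]
plan([(24,40,L(.16)),(13,42,L(.15)),(13,58,L(.12)),(13,70,L(.10)),(13,80,L(.09)),(13,90,L(.085)),(13,100,L(.08)),(13,108,L(.08))],(s['tcp_pos'],R),s['q'])
t=cam('top');im=np.ascontiguousarray(t['image'][:,:,::-1])
w=[np.r_[P['bc'],0]+Rz(P['tb'])@np.array([x,y,.055]) for x,y in((.075,.063),(.075,-.063),(-.075,-.063),(-.075,.063))]
for c in proj(t,np.array(w)):cv2.circle(im,tuple(int(v) for v in c),2,(0,255,0),1)
cv2.imwrite('pics/t3.png',cv2.resize(im[100:340,150:450],(800,600),interpolation=cv2.INTER_CUBIC)[:600])
E
```

```text
0.0639587148265017 [-0.13911798 -0.7291678  -3.40912422]
lip [ 0.47871423 -0.10557875  0.16467095] psi 37.829750903820155 tilt 39.77080768745996 [-33.2  14.5 118.1   6.8  45.8  14.3]
0 (24, 40) d [-1.3   1.05 -0.01] r [-0.24 -0.05  2.26] | tcp [ 0.391 -0.227  0.205] q [-41.  16. 117.   6.  45.  21.] 0.0
1 (13, 42) d [ 0.07 -0.43  0.17] r [-0.13 -0.34  1.83] | tcp [ 0.387 -0.21   0.198] q [-38.  16. 118.   3.  44.  36.] 0.0
2 (13, 58) d [0.41 0.   0.2 ] r [ 0.01 -2.67 -0.01] | tcp [ 0.403 -0.206  0.191] q [-30.  22. 111. -11.  57.  53.] 0.0
3 (13, 70) d [0.43 0.   0.06] r [ 0.01 -2.   -0.01] | tcp [ 0.419 -0.202  0.185] q [-26.  28. 105. -17.  68.  60.] 0.0
4 (13, 80) d [ 0.37  0.   -0.13] r [ 0.01 -1.67 -0.01] | tcp [ 0.434 -0.199  0.183] q [-23.  32.  99. -20.  78.  64.] 0.0
5 (13, 90) d [ 0.33  0.   -0.26] r [ 0.01 -1.67 -0.01] | tcp [ 0.451 -0.195  0.184] q [-20.  37.  94. -23.  89.  66.] 0.0
6 (13, 100) d [ 0.35  0.   -0.27] r [ 0.01 -1.67 -0.01] | tcp [ 0.468 -0.191  0.182] q [-18.  43.  89. -25.  98.  67.] 0.0
7 (13, 108) d [ 0.2   0.   -0.29] r [ 0.   -1.33 -0.01] | tcp [ 0.482 -0.188  0.182] q [-16.  47.  85. -27. 106.  67.] 0.0
```

View pics/t3.png

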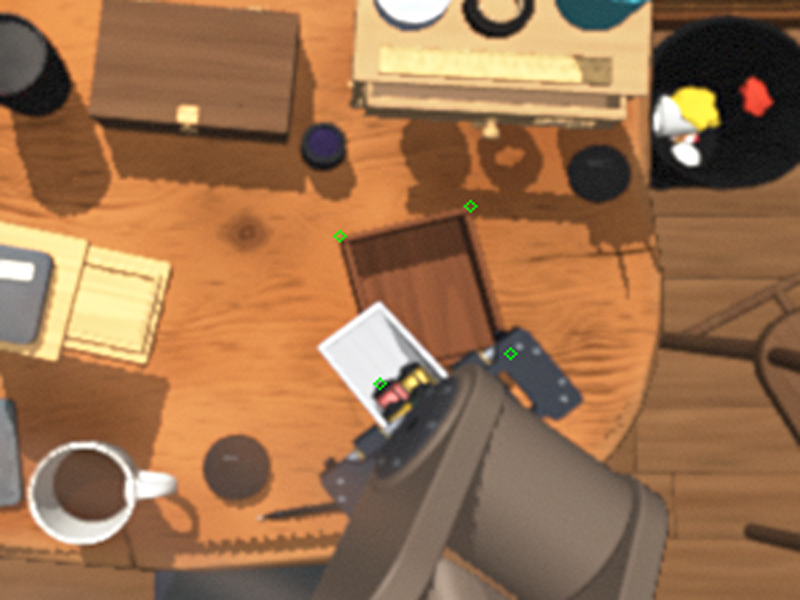

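The top view shows the box clear and the cassettes settled in the back of the tilted cup at about (400,390). The box rim matches the estimate to within a few mm. Next I'll move the lip over the box and tilt.

>>> drive_tool(increments=[[[-0.2,0.2,0],[-0.05,0,0.5],1],[[-0.5,0.4,0],[-0.1,0,0.9],1],[[-0.8,0.6,0],[-0.1,0,1.4],1],[[-1.1,0.8,0],[-0.2,0,1.9],1],[[-1.3,1.05,0],[-0.25,-0.05,2.25],1]])

```text
time: 7.38
tcp_pos: [0.3907, -0.2271, 0.2041]
eef_rot: [[0.908, 0.411, 0.081], [0.41, -0.912, 0.03], [0.086, 0.006, -0.996]]
force: [-0.0, -0.8, -3.1]
opening: 0.064
grip_force: 29.9
```

>>> drive_tool(increments=[[[0,-0.1,0],[0,-0.05,0.4],1],[[0,-0.2,0.05],[-0.05,-0.1,0.8],1],[[0,-0.3,0.1],[-0.1,-0.2,1.2],1],[[0.05,-0.4,0.15],[-0.1,-0.3,1.6],1],[[0.07,-0.43,0.17],[-0.13,-0.34,1.85],1]])

```text
time: 7.8
tcp_pos: [0.3876, -0.2093, 0.1974]
eef_rot: [[0.972, 0.228, 0.051], [0.228, -0.974, 0.005], [0.051, 0.007, -0.999]]
force: [0.2, -0.1, -4.1]
opening: 0.0642
grip_force: 29.9
```

>>> drive_tool(increments=[[[0.08,0,0.04],[0,-0.5,0],1],[[0.16,0,0.08],[0,-1.05,0],1],[[0.24,0,0.12],[0,-1.6,0],1],[[0.32,0,0.16],[0,-2.15,0],1],[[0.41,0,0.2],[0,-2.7,0],1]])

```text
time: 8.22
tcp_pos: [0.4044, -0.206, 0.1906]
eef_rot: [[0.947, 0.23, -0.223], [0.222, -0.973, -0.061], [-0.231, 0.008, -0.973]]
force: [0.2, -0.0, -3.7]
opening: 0.0635
grip_force: 29.9
```

```bash
python3 - <<'E'
from plan import *
s=env.sense();R=np.array(s['eef_rot']);Rc=R@Tt.T;print(s['opening'],s['force'])
o=s['tcp_pos']-Rc@tp;print('lip',o+Rc@LIP,'psi',np.degrees(np.arctan2(Rc[1,1],Rc[0,1])),'tilt',np.degrees(np.arccos(Rc[2,2])),s['q'].round(1))
d=np.r_[np.cos(np.radians(13)),np.sin(np.radians(13))];L=lambda z:np.r_[P['bc']-.035*d,z]
plan([(13,70,L(.10)),(13,80,L(.09)),(13,90,L(.085)),(13,100,L(.08)),(13,108,L(.08))],(s['tcp_pos'],R),s['q'])
t=cam('top');im=np.ascontiguousarray(t['image'][:,:,::-1])
cv2.circle(im,tuple(int(v) for v in proj(t,o+Rc@LIP)[0]),2,(0,255,0),1)
cv2.imwrite('pics/t4.png',cv2.resize(im[160:280,240:390],(750,600),interpolation=cv2.INTER_CUBIC))
E
```

```text
0.06348930583306328 [ 0.17943598 -0.01453645 -3.68801262]
lip [ 0.47577451 -0.19000062  0.11910392] psi 12.660710598319577 tilt 58.336398425927484 [-30.2  22.  110.6 -11.3  57.4  53.5]
0 (13, 70) d [ 0.4  -0.01  0.05] r [ 0.04 -1.94 -0.02] | tcp [ 0.419 -0.202  0.185] q [-26.  28. 105. -17.  68.  60.] 0.0
1 (13, 80) d [ 0.37  0.   -0.13] r [ 0.01 -1.67 -0.01] | tcp [ 0.434 -0.199  0.183] q [-23.  32.  99. -20.  78.  64.] 0.0
2 (13, 90) d [ 0.33  0.   -0.26] r [ 0.01 -1.67 -0.01] | tcp [ 0.451 -0.195  0.184] q [-20.  37.  94. -23.  89.  66.] 0.0
3 (13, 100) d [ 0.35  0.   -0.27] r [ 0.01 -1.67 -0.01] | tcp [ 0.468 -0.191  0.182] q [-18.  43.  89. -25.  98.  67.] 0.0
4 (13, 108) d [ 0.2   0.   -0.29] r [ 0.   -1.33 -0.01] | tcp [ 0.482 -0.188  0.182] q [-16.  47.  85. -27. 106.  67.] 0.0
```

View pics/t4.png

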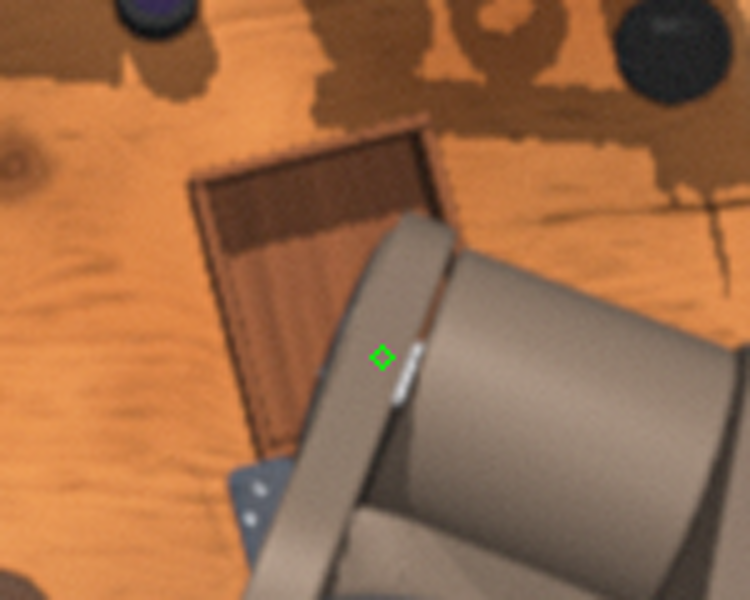

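The box corners are at (188,182), (428,120) and (262,460) in the crop. I'll recompute its centre, then pour.

```bash
python3 - <<'E'
from plan import *
t=pickle.load(open('top.pkl','rb'))
w=[ray(t,240+(u-2)/5,160+(v-2)/5,.055)[:2] for u,v in((188,182),(428,120),(262,460))]
print(w,'centre',(w[1]+w[2])/2,np.linalg.norm(w[0]-w[1]),np.linalg.norm(w[0]-w[2]),'old',P['bc'])
E
```

```text
[array([ 0.56441806, -0.10261758]), array([ 0.59452809, -0.22368225]), array([ 0.42590474, -0.13737332])] centre [ 0.51021641 -0.18052778] 0.1247528221653779 0.1428072143176868 old [ 0.50883756 -0.1817827 ]
```

>>> drive_tool(increments=[[[0.08,0,0.01],[0,-0.4,0],1],[[0.16,0,0.02],[0,-0.8,0],1],[[0.24,0,0.03],[0,-1.2,0],1],[[0.32,0,0.04],[0,-1.6,0],1],[[0.4,0,0.05],[0,-2,0],1]])

```text
time: 8.68
tcp_pos: [0.4191, -0.2024, 0.1849]
eef_rot: [[0.881, 0.23, -0.413], [0.205, -0.973, -0.105], [-0.426, 0.007, -0.905]]
force: [-1.0, 0.1, -3.1]
opening: 0.0642
grip_force: 29.9
```

>>> drive_tool(increments=[[[0.07,0,-0.03],[0,-0.35,0],1],[[0.15,0,-0.06],[0,-0.7,0],1],[[0.22,0,-0.09],[0,-1,0],1],[[0.3,0,-0.11],[0,-1.35,0],1],[[0.37,0,-0.13],[0,-1.7,0],1]])

```text
time: 9.1
tcp_pos: [0.4344, -0.1989, 0.1832]
eef_rot: [[0.794, 0.23, -0.562], [0.183, -0.973, -0.139], [-0.579, 0.007, -0.815]]
force: [0.1, -0.4, -3.3]
opening: 0.0638
grip_force: 29.9
```

>>> drive_tool(increments=[[[0.06,0,-0.05],[0,-0.3,0],1],[[0.13,0,-0.1],[0,-0.65,0],1],[[0.2,0,-0.15],[0,-1,0],1],[[0.26,0,-0.2],[0,-1.3,0],1],[[0.33,0,-0.26],[0,-1.65,0],1]])

```text
time: 9.52
tcp_pos: [0.4507, -0.195, 0.184]
eef_rot: [[0.686, 0.23, -0.69], [0.157, -0.973, -0.168], [-0.711, 0.007, -0.704]]
force: [0.3, 0.5, -4.6]
opening: 0.0637
grip_force: 29.9
```

>>> drive_tool(increments=[[[0,0,0],[0,0,0],1],[[0,0,0],[0,0,0],1],[[0,0,0],[0,0,0],1],[[0,0,0],[0,0,0],1],[[0,0,0],[0,0,0],1]])

```text
time: 9.93
tcp_pos: [0.4504, -0.195, 0.1845]
eef_rot: [[0.687, 0.23, -0.689], [0.157, -0.973, -0.169], [-0.71, 0.008, -0.704]]
force: [0.4, 1.1, -3.8]
opening: 0.0637
grip_force: 29.9
```

>>> drive_tool(increments=[[[0.07,0,-0.05],[0,-0.3,0],1],[[0.14,0,-0.1],[0,-0.65,0],1],[[0.21,0,-0.16],[0,-1,0],1],[[0.28,0,-0.22],[0,-1.3,0],1],[[0.35,0,-0.27],[0,-1.65,0],1]])

```text
time: 10.35
tcp_pos: [0.4678, -0.1909, 0.1822]
eef_rot: [[0.557, 0.23, -0.798], [0.125, -0.973, -0.194], [-0.821, 0.008, -0.571]]
force: [-0.1, -1.1, -3.4]
opening: 0.0641
grip_force: 29.9
```

>>> drive_tool(increments=[[[0,0,0],[0,0,0],1],[[0,0,0],[0,0,0],1],[[0,0,0],[0,0,0],1],[[0,0,0],[0,0,0],1],[[0,0,0],[0,0,0],1]])

```text
time: 10.77
tcp_pos: [0.4674, -0.191, 0.1824]
eef_rot: [[0.558, 0.23, -0.797], [0.125, -0.973, -0.194], [-0.82, 0.008, -0.572]]
force: [-0.0, 0.3, -2.7]
opening: 0.0644
grip_force: 29.9
```

```bash
python3 - <<'E'
from plan import *
s=env.sense();R=np.array(s['eef_rot']);Rc=R@Tt.T;print(s['opening'],s['force'])
o=s['tcp_pos']-Rc@tp;print('lip',o+Rc@LIP,'psi',np.degrees(np.arctan2(Rc[1,2],Rc[0,2])),'tilt',np.degrees(np.arccos(Rc[2,2])),s['q'].round(1))
t=cam('top')['image'][140:290,220:410,::-1];w=cam('scene')['image'][150:300,120:310,::-1]
cv2.imwrite('pics/t5.png',cv2.resize(np.hstack([t,w]),(800,316),interpolation=cv2.INTER_CUBIC))
E
```

```text
0.06440712494452829 [-0.00568695  0.28858105 -2.6779903 ]
lip [ 0.47445837 -0.19042466  0.08027973] psi 12.881133997951874 tilt 100.09216154827384 [-17.7  42.6  88.9 -25.6  98.3  67.4]
```

View pics/t5.png

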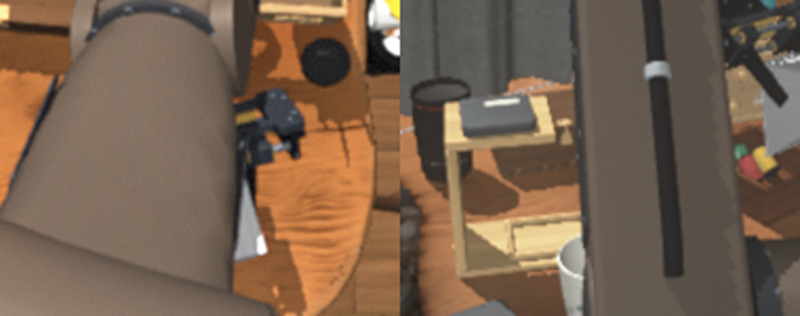

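The scene view shows cassettes (green and yellow) coming out over the lip at about (755,160). I'll tilt a bit further and dwell.

>>> drive_tool(increments=[[[0.05,0,-0.07],[0,-0.3,0],1],[[0.1,0,-0.15],[0,-0.65,0],1],[[0.15,0,-0.22],[0,-1,0],1],[[0.2,0,-0.29],[0,-1.33,0],1],[[0.2,0,-0.29],[0,-1.33,0],1]])

```text
time: 11.28
tcp_pos: [0.4817, -0.1874, 0.1813]
eef_rot: [[0.439, 0.231, -0.868], [0.097, -0.973, -0.21], [-0.893, 0.007, -0.45]]
force: [0.7, 0.6, -1.5]
opening: 0.0639
grip_force: 29.9
```

>>> drive_tool(increments=[[[0,0,0],[0,0,0],1],[[0,0,0],[0,0,0],1],[[0,0,0],[0,0,0],1],[[0,0,0],[0,0,0],1],[[0,0,0],[0,0,0],1]])

```text
time: 11.7
tcp_pos: [0.4813, -0.1877, 0.1823]
eef_rot: [[0.442, 0.23, -0.867], [0.097, -0.973, -0.209], [-0.892, 0.008, -0.452]]
force: [-0.6, -0.2, -2.5]
opening: 0.0641
grip_force: 29.9
```

```bash
python3 - <<'E'
from plan import *
F=[]
for i in range(4):
    w=cam('scene')['image'];F.append(env.sense()['force'][2])
print(F,env.sense()['opening'])
w0=cam('wrist')['image'][::1,:,::-1]
cv2.imwrite('pics/s6.png',cv2.resize(np.vstack([cv2.resize(w[165:275,270:410,::-1],(512,400)),w0[:200]]),(512,600)))
E
```

```text
[np.float64(-1.7599293346961862), np.float64(-2.246307772295565), np.float64(-2.9165787551937306), np.float64(-2.929505587937734)] 0.06375247404727223
```

View pics/s6.png

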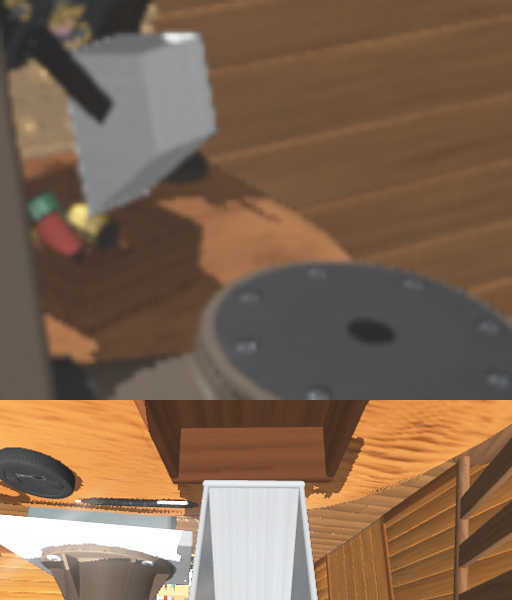

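Cassettes (green, red, yellow, dark) lie in the box at about (70,225) in the crop. The wrist view shows the cup's front wall empty. I'll lift straight up, untilt partway and verify.

>>> drive_tool(increments=[[[-0.3,0,-0.15],[0,0,0],1],[[-0.7,0,-0.35],[0,0,0],1],[[-1.1,0,-0.55],[0,0,0],1],[[-1.5,0,-0.75],[0,0,0],1],[[-1.8,0,-0.9],[0,0,0],1]])

```text
time: 12.37
tcp_pos: [0.4809, -0.187, 0.2648]
eef_rot: [[0.442, 0.23, -0.867], [0.097, -0.973, -0.209], [-0.892, 0.009, -0.453]]
force: [0.5, 0.1, -2.6]
opening: 0.0641
grip_force: 29.9
```

```bash
python3 - <<'E'
from plan import *
s=env.sense();R=np.array(s['eef_rot']);Rc=R@Tt.T
o=s['tcp_pos']-Rc@tp;l=o+Rc@LIP;print('lip',l,np.degrees(np.arccos(Rc[2,2])),s['force'])
oo=h0+H@np.array([0,-.14,.025]);a=oo+H@LIP
g=lambda k,z:np.r_[(l*(1-k)+a*k)[:2],z]
plan([(13,84,g(0,.16)),(13,60,g(0,.16)),(13,42,g(0,.16)),(24,40,g(.1,.16)),(38,40,g(.3,.16)),(53,40,g(.5,.16)),(68,38,g(.75,.16)),(77.3,35,g(.95,.15)),(77.3,17,g(1,.135)),(np.degrees(P['th'])+90,0,a)],(s['tcp_pos'],R),s['q'])
E
```

```text
lip [ 0.47405424 -0.18978372  0.16269919] 108.05801603084734 [ 0.54939708  0.06203326 -2.62211888]
0 (13, 84) d [-0.29  0.02  1.04] r [ 0.04  4.01 -0.05] | tcp [ 0.44  -0.197  0.256] q [-21.  29.  94. -21.  91.  62.] 0.0
1 (13, 60) d [-0.35 -0.01  1.01] r [-0.01  4.    0.02] | tcp [ 0.405 -0.206  0.234] q [-30.  19. 107. -11.  65.  53.] 0.0
2 (13, 42) d [-0.3  -0.    0.74] r [-0.01  3.    0.02] | tcp [ 0.386 -0.21   0.208] q [-38.  15. 118.   3.  45.  36.] 0.0
3 (24, 40) d [ 0.2  -0.2   0.09] r [ 0.13  0.34 -1.83] | tcp [ 0.392 -0.2    0.205] q [-38.  15. 118.   6.  44.  23.] 0.0
4 (38, 40) d [ 0.71 -0.62  0.06] r [ 0.2   0.01 -2.32] | tcp [ 0.408 -0.166  0.205] q [-33.  15. 118.   7.  45.  14.] 0.0
5 (53, 40) d [ 0.98 -0.39  0.08] r [ 0.22  0.01 -2.49] | tcp [ 0.429 -0.129  0.205] q [-28.  16. 117.   7.  47.   4.] 0.0
6 (68, 38) d [ 1.45 -0.29  0.21] r [ 0.26  0.35 -2.48] | tcp [ 0.455 -0.075  0.202] q [-21.  17. 115.   9.  47.  -6.] 0.0
7 (77.3, 35) d [ 1.21 -0.02  0.52] r [ 0.23  0.51 -1.53] | tcp [ 0.473 -0.028  0.187] q [-17.  20. 115.  14.  47. -14.] 0.0
8 (77.3, 17) d [-0.04 -0.05  1.17] r [-0.01  3.    0.02] | tcp [ 0.473 -0.022  0.14 ] q [-25.  27. 119.  38.  48. -42.] 0.0
9 (np.float64(77.32170502899872), 0) d [-0.49 -0.01  1.07] r [-0.01  2.83  0.01] | tcp [ 0.473 -0.019  0.093] q [-32.  37. 121.  55.  55. -65.] 0.0
```

>>> drive_tool(increments=[[[-0.05,0,0.2],[0,0.8,0],1],[[-0.1,0,0.4],[0,1.6,0],1],[[-0.15,0,0.6],[0,2.4,0],1],[[-0.2,0,0.8],[0,3.2,0],1],[[-0.3,0,1],[0,4,0],1]])

```text
time: 12.78
tcp_pos: [0.4406, -0.1965, 0.2556]
eef_rot: [[0.758, 0.231, -0.61], [0.175, -0.973, -0.151], [-0.628, 0.008, -0.778]]
force: [-0.2, -0.8, -3.0]
opening: 0.0641
grip_force: 29.9
```

>>> drive_tool(increments=[[[-0.05,0,0.2],[0,0.8,0],1],[[-0.1,0,0.4],[0,1.6,0],1],[[-0.2,0,0.6],[0,2.4,0],1],[[-0.3,0,0.8],[0,3.2,0],1],[[-0.35,0,1],[0,4,0],1]])

```text
time: 13.2
tcp_pos: [0.4052, -0.2051, 0.2338]
eef_rot: [[0.941, 0.231, -0.249], [0.221, -0.973, -0.068], [-0.258, 0.009, -0.966]]
force: [-0.3, 0.4, -3.1]
opening: 0.0636
grip_force: 29.9
```

>>> drive_tool(increments=[[[-0.05,0,0.15],[0,0.6,0],1],[[-0.1,0,0.3],[0,1.2,0],1],[[-0.2,0,0.45],[0,1.8,0],1],[[-0.25,0,0.6],[0,2.4,0],1],[[-0.3,0,0.75],[0,3,0],1]])

```text
time: 13.62
tcp_pos: [0.3864, -0.2097, 0.2077]
eef_rot: [[0.971, 0.231, 0.053], [0.231, -0.973, 0.003], [0.052, 0.009, -0.999]]
force: [-0.3, 0.6, -2.2]
opening: 0.0639
grip_force: 29.9
```

>>> drive_tool(increments=[[[0.04,-0.04,0],[0,0.05,-0.3],1],[[0.08,-0.08,0],[0.05,0.1,-0.7],1],[[0.12,-0.12,0.05],[0.1,0.2,-1.1],1],[[0.16,-0.16,0.05],[0.1,0.3,-1.5],1],[[0.2,-0.2,0.1],[0.13,0.34,-1.85],1]])

```text
time: 14.03
tcp_pos: [0.3927, -0.1999, 0.2042]
eef_rot: [[0.906, 0.417, 0.079], [0.416, -0.909, 0.028], [0.084, 0.008, -0.996]]
force: [0.2, -0.0, -2.5]
opening: 0.0641
grip_force: 29.9
```

>>> drive_tool(increments=[[[0.14,-0.12,0],[0.05,0,-0.4],1],[[0.28,-0.24,0],[0.1,0,-0.9],1],[[0.42,-0.36,0],[0.1,0,-1.4],1],[[0.56,-0.5,0.05],[0.15,0,-1.9],1],[[0.7,-0.6,0.05],[0.2,0,-2.3],1]])

```text
time: 14.45
tcp_pos: [0.4082, -0.166, 0.204]
eef_rot: [[0.779, 0.623, 0.067], [0.621, -0.782, 0.046], [0.082, 0.006, -0.997]]
force: [-0.1, 0.5, -2.5]
opening: 0.0639
grip_force: 29.9
```

>>> drive_tool(increments=[[[0.2,-0.08,0],[0.05,0,-0.5],1],[[0.4,-0.16,0],[0.1,0,-1],1],[[0.6,-0.24,0],[0.15,0,-1.5],1],[[0.8,-0.32,0.05],[0.2,0,-2],1],[[1,-0.4,0.1],[0.2,0,-2.5],1]])

```text
time: 14.87
tcp_pos: [0.4302, -0.1288, 0.2034]
eef_rot: [[0.592, 0.805, 0.053], [0.802, -0.594, 0.06], [0.08, 0.007, -0.997]]
force: [0.1, -0.1, -3.0]
opening: 0.0638
grip_force: 29.9
```

```bash
python3 - <<'E'
from plan import *
s=env.sense();R=np.array(s['eef_rot']);Rc=R@Tt.T
o=s['tcp_pos']-Rc@tp;l=o+Rc@LIP;print('lip',l,np.degrees(np.arccos(Rc[2,2])),s['force'],s['opening'])
oo=h0+H@np.array([0,-.14,.025]);a=oo+H@LIP
g=lambda k,z:np.r_[(l*(1-k)+a*k)[:2],z]
plan([(68,38,g(.5,.16)),(77.3,35,g(.95,.15)),(77.3,17,g(1,.135)),(np.degrees(P['th'])+90,0,a)],(s['tcp_pos'],R),s['q'])
t=cam('top')['image'][100:340,150:450,::-1]
cv2.imwrite('pics/t7.png',cv2.resize(t,(750,600),interpolation=cv2.INTER_CUBIC))
E
```

```text
lip [ 0.48504403 -0.05533995  0.15791196] 40.38595942067537 [ 0.06709292 -0.13648669 -3.03369368] 0.06381677798628935
0 (68, 38) d [ 1.44 -0.3   0.16] r [ 0.25  0.41 -2.42] | tcp [ 0.455 -0.075  0.202] q [-21.  17. 115.   9.  47.  -6.] 0.0
1 (77.3, 35) d [ 1.36 -0.07  0.54] r [ 0.23  0.51 -1.53] | tcp [ 0.474 -0.022  0.187] q [-16.  20. 115.  14.  47. -13.] 0.0
2 (77.3, 17) d [-0.2  -0.03  1.14] r [-0.01  3.    0.02] | tcp [ 0.473 -0.022  0.14 ] q [-25.  27. 119.  38.  48. -42.] 0.0
3 (np.float64(77.32170502899872), 0) d [-0.49 -0.01  1.07] r [-0.01  2.83  0.01] | tcp [ 0.473 -0.019  0.093] q [-32.  37. 121.  55.  55. -65.] 0.0
```

View pics/t7.png

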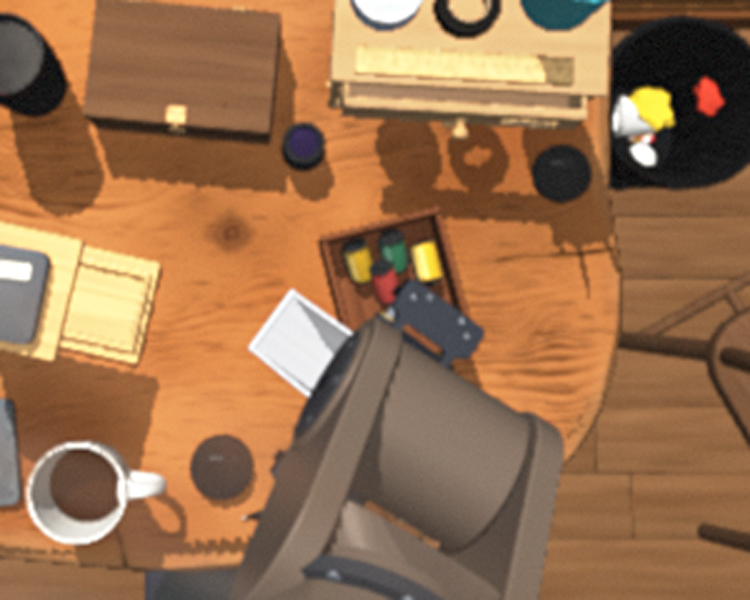

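All four cassettes (green, two yellow, red) are in the box around (390,260), the cup looks empty, and the bystanders are unmoved. That was my 11th picture against a limit of 10, so from here I check numerically only. I'll bring the cup back in front of the caddy.

>>> drive_tool(increments=[[[0.3,-0.05,0],[0.05,0.1,-0.5],1],[[0.6,-0.1,0.05],[0.1,0.15,-1],1],[[0.9,-0.2,0.1],[0.15,0.25,-1.5],1],[[1.2,-0.25,0.15],[0.2,0.3,-2],1],[[1.45,-0.3,0.15],[0.25,0.4,-2.4],1]])

```text
time: 15.33
tcp_pos: [0.4552, -0.0747, 0.2017]
eef_rot: [[0.372, 0.927, 0.05], [0.921, -0.375, 0.11], [0.121, 0.005, -0.993]]
force: [-0.0, -0.1, -2.7]
opening: 0.0641
grip_force: 29.9
```

>>> drive_tool(increments=[[[0.25,0,0.1],[0.05,0.1,-0.3],1],[[0.5,0,0.2],[0.1,0.2,-0.6],1],[[0.8,0,0.3],[0.1,0.3,-0.9],1],[[1.1,-0.05,0.4],[0.2,0.4,-1.2],1],[[1.35,-0.07,0.55],[0.23,0.5,-1.55],1]])

```text
time: 15.75
tcp_pos: [0.4744, -0.021, 0.186]
eef_rot: [[0.214, 0.976, 0.043], [0.961, -0.218, 0.167], [0.173, 0.006, -0.985]]
force: [-0.2, 0.2, -3.0]
opening: 0.064
grip_force: 29.9
```

>>> drive_tool(increments=[[[-0.04,0,0.2],[0,0.6,0],1],[[-0.08,0,0.45],[0,1.2,0],1],[[-0.12,0,0.7],[0,1.8,0],1],[[-0.16,0,0.9],[0,2.4,0],1],[[-0.2,0,1.1],[0,3,0],1]])

```text
time: 16.17
tcp_pos: [0.4746, -0.022, 0.1409]
eef_rot: [[0.191, 0.975, 0.109], [0.861, -0.22, 0.458], [0.47, 0.007, -0.882]]
force: [0.7, 0.1, -2.2]
opening: 0.0639
grip_force: 29.9
```

>>> drive_tool(increments=[[[-0.1,0,0.2],[0,0.6,0],1],[[-0.2,0,0.4],[0,1.2,0],1],[[-0.3,0,0.6],[0,1.8,0],1],[[-0.4,0,0.8],[0,2.4,0],1],[[-0.45,0,0.95],[0,2.75,0],1]])

```text
time: 16.58
tcp_pos: [0.4752, -0.0208, 0.0983]
eef_rot: [[0.154, 0.975, 0.159], [0.696, -0.221, 0.684], [0.702, 0.006, -0.712]]
force: [-0.4, -0.1, -1.8]
opening: 0.064
grip_force: 29.9
```

```bash
python3 - <<'E'
from plan import *
s=env.sense();R=np.array(s['eef_rot']);Rc=R@Tt.T
o=s['tcp_pos']-Rc@tp;print('cup in caddy mm',(H.T@(o-h0)*1000).round(1),'tilt',(Ro.from_matrix(H.T@Rc).as_rotvec(degrees=True)).round(2),s['force'])
E=gR;x=h0+H@(np.array([0,-.14,.024]))+H@tp;print(units(x,gR,(s['tcp_pos'],R)))
f=cam('wrist');im=np.ascontiguousarray(f['image']);pickle.dump(f,open('w3.pkl','wb'))
c=np.array([[32,-43,85],[-32,-43,85],[32,84,85],[-32,84,85],[0,-43,85]])/1000
pp=proj(f,(Rc@c.T).T+o);print(pp.round(1).tolist())
g=cv2.cvtColor(im,cv2.COLOR_RGB2GRAY).astype(int);hs=cv2.cvtColor(im,cv2.COLOR_RGB2HSV)
u=int(pp[4,0]);v=int(pp[4,1])
print('col',[(int(y),int(g[y,u]),int(hs[y,u,1])) for y in range(v-20,v+18,1)])
r=int(pp[4,1])-12
row=hs[r,:,1];m=np.where(row<40)[0];print('row',r,m.min() if len(m) else None,m.max() if len(m) else None,row[120:390:6].tolist())
E
```

```text
cup in caddy mm [   2.3 -142.    29.9] tilt [-0.4   0.01 -0.03] [-0.40228218 -0.09395181 -1.77139768]
(array([-0.08, -0.06,  0.13]), array([ 0.  ,  0.07, -0.  ]))
[[326.6, 292.6], [174.9, 292.8], [300.4, 88.0], [201.2, 87.7], [250.9, 292.7]]
col [(272, 120, 24), (273, 116, 25), (274, 105, 18), (275, 82, 20), (276, 77, 22), (277, 148, 10), (278, 178, 8), (279, 247, 3), (280, 255, 1), (281, 254, 1), (282, 254, 1), (283, 255, 1), (284, 254, 0), (285, 247, 3), (286, 215, 6), (287, 163, 6), (288, 149, 8), (289, 151, 5), (290, 150, 7), (291, 151, 10), (292, 149, 5), (293, 151, 5), (294, 154, 7), (295, 153, 3), (296, 152, 7), (297, 152, 7), (298, 155, 6), (299, 153, 8), (300, 151, 10), (301, 152, 8), (302, 152, 8), (303, 152, 19), (304, 179, 77), (305, 187, 147), (306, 116, 105), (307, 63, 61), (308, 70, 42), (309, 66, 46)]
row 280 0 511 [38, 37, 171, 169, 170, 29, 55, 38, 34, 45, 0, 1, 1, 1, 1, 0, 1, 1, 1, 1, 1, 1, 1, 1, 1, 1, 0, 2, 0, 0, 0, 0, 4, 9, 5, 23, 33, 121, 32, 34, 164, 162, 172, 29, 33]
```

The rim offset in the wrist view matches the pre-grasp bias (about 2.5 mm both times), so the cup has not slipped. I'll align it and insert it above the pocket.

>>> drive_tool(increments=[[[-0.04,-0.03,0.06],[0,0.05,0],1],[[-0.08,-0.06,0.13],[0,0.07,0],1],[[-0.08,-0.06,0.13],[0,0.07,0],1],[[0.1,-0.06,0.3],[0,0.07,0],1],[[0.35,-0.06,0.55],[0,0.07,0],1]])

```text
time: 17.05
tcp_pos: [0.4788, 0.0047, 0.0939]
eef_rot: [[0.153, 0.975, 0.161], [0.694, -0.222, 0.685], [0.704, 0.007, -0.71]]
force: [0.0, -1.6, -2.5]
opening: 0.064
grip_force: 29.9
```

>>> drive_tool(increments=[[[0.3,0,0.3],[0,0,0],1],[[0.6,0,0.6],[0,0,0],1],[[0.9,0,0.9],[0,0,0],1],[[1.2,0,1.2],[0,0,0],1],[[1.4,0,1.4],[0,0,0],1]])

```text
time: 17.47
tcp_pos: [0.4958, 0.0839, 0.0938]
eef_rot: [[0.151, 0.976, 0.159], [0.693, -0.22, 0.686], [0.704, 0.007, -0.71]]
force: [-0.2, 0.3, -2.6]
opening: 0.0638
grip_force: 29.9
```

```bash
cat > chk.py <<'E'
from plan import *
import sys
s=env.sense();R=np.array(s['eef_rot']);Rc=R@Tt.T
o=s['tcp_pos']-Rc@tp;print('cup in caddy mm',(H.T@(o-h0)*1000).round(1),'rot',(Ro.from_matrix(H.T@Rc).as_rotvec(degrees=True)).round(2),s['force'],s['opening'])
z=float(sys.argv[1]);print('to z',z,units(gp+[0,0,z],gR,(s['tcp_pos'],R)))
E
python3 chk.py 0.020
```

```text
cup in caddy mm [ -0.5 -35.1  25.5] rot [-0.19 -0.04  0.07] [-0.16462682  0.28123126 -2.57867019] 0.06378473115772675
to z 0.02 (array([0.52, 0.01, 0.71]), array([-0.  ,  0.03,  0.01]))
```

>>> drive_tool(increments=[[[0.12,0,0.15],[0,0.03,0],1],[[0.25,0,0.3],[0,0.03,0],1],[[0.38,0,0.5],[0,0.03,0],1],[[0.52,0.01,0.7],[0,0.03,0],1],[[0.52,0.01,0.7],[0,0.03,0],1]])

```text
time: 17.88
tcp_pos: [0.5038, 0.1166, 0.0876]
eef_rot: [[0.152, 0.975, 0.159], [0.691, -0.22, 0.689], [0.707, 0.005, -0.707]]
force: [-0.5, 0.8, -2.3]
opening: 0.064
grip_force: 29.9
```

```bash
python3 chk.py 0.004
```

```text
cup in caddy mm [ 0.  -1.3 19.3] rot [0.01 0.04 0.03] [-0.47442833  0.79026206 -2.25767644] 0.06402429092928001
to z 0.004 (array([-0.25, -0.  ,  0.29]), array([-0.01, -0.  , -0.  ]))
```

>>> drive_tool(increments=[[[-0.05,0,0.06],[0,0,0],1],[[-0.1,0,0.12],[0,0,0],1],[[-0.17,0,0.2],[0,0,0],1],[[-0.25,0,0.29],[0,0,0],1],[[-0.25,0,0.29],[0,0,0],1]])

```text
time: 18.3
tcp_pos: [0.504, 0.1161, 0.0717]
eef_rot: [[0.153, 0.975, 0.16], [0.691, -0.222, 0.688], [0.707, 0.005, -0.707]]
force: [-0.8, 0.1, -2.2]
opening: 0.0636
grip_force: 29.9
```

>>> drive_tool(increments=[[[-0.015,0,0.015],[0,0,0],1],[[-0.03,0,0.03],[0,0,0],1],[[-0.045,0,0.045],[0,0,0],1],[[-0.055,0,0.055],[0,0,0],1],[[-0.055,0,0.055],[0,0,0],1]])

```text
time: 18.72
tcp_pos: [0.5041, 0.1164, 0.0695]
eef_rot: [[0.152, 0.975, 0.16], [0.691, -0.221, 0.688], [0.707, 0.006, -0.707]]
force: [-1.0, -1.1, -1.9]
opening: 0.0643
grip_force: 29.9
```

```bash
python3 chk.py 0
```

```text
cup in caddy mm [ 0.4 -1.4  1.2] rot [ 0.01  0.01 -0.01] [-0.9767499  -1.09101879 -1.90067376] 0.06433879056947926
to z 0.0 (array([ 0.  , -0.01,  0.05]), array([ 0., -0., -0.]))
```

>>> drive_tool(increments=[[[0,0,0.015],[0,0,0],1],[[0,0,0.03],[0,0,0],1],[[0,0,0.04],[0,0,0],1],[[0,0,0.04],[0,0,0],1],[[0,0,0.04],[0,0,0],1]])

```text
time: 19.13
tcp_pos: [0.5044, 0.1175, 0.0684]
eef_rot: [[0.152, 0.975, 0.16], [0.691, -0.221, 0.688], [0.707, 0.006, -0.707]]
force: [0.0, 0.1, -2.5]
opening: 0.064
grip_force: 29.9
```

```bash
python3 chk.py 0
```

```text
cup in caddy mm [ 0.4 -0.2  0.1] rot [ 0.01  0.01 -0.01] [ 0.04393916  0.07017253 -2.46004231] 0.06397433648514597
to z 0.0 (array([ 0.  , -0.01,  0.01]), array([-0., -0., -0.]))
```

>>> drive_tool(increments=[[[-0.005,0,0.005],[0,0,0],1],[[-0.01,0,0.01],[0,0,0],1],[[-0.01,0,0.01],[0,0,0],1],[[-0.01,0,0.01],[0,0,0],1],[[-0.01,0,0.01],[0,0,0],1]])

```text
time: 19.55
tcp_pos: [0.5044, 0.1175, 0.0683]
eef_rot: [[0.152, 0.975, 0.161], [0.69, -0.221, 0.689], [0.707, 0.006, -0.707]]
force: [-1.1, -3.0, 6.0]
opening: 0.0638
grip_force: 30.0
```

>>> drive_tool(increments=[[[-0.005,0,0.005],[0,0,0],1],[[-0.01,0,0.01],[0,0,0],1],[[-0.01,0,0.01],[0,0,0],1],[[-0.01,0,0.01],[0,0,0],1],[[-0.01,0,0.01],[0,0,0],1]])

```text
time: 19.97
tcp_pos: [0.5044, 0.1175, 0.0683]
eef_rot: [[0.151, 0.975, 0.161], [0.69, -0.221, 0.689], [0.708, 0.007, -0.706]]
force: [-4.4, -5.6, 12.9]
opening: 0.0639
grip_force: 30.0
```

```bash
python3 chk.py 0
```

```text
cup in caddy mm [ 0.5 -0.1  0. ] rot [ 0.1  -0.03 -0.01] [-4.38465827 -5.57650529 12.86612636] 0.06389194007320767
to z 0.0 (array([ 0.  , -0.01,  0.  ]), array([ 0.01, -0.02,  0.  ]))
```

Contact: 13 N at exactly the home height, so the cup is seated. I'll relax the press and open.

>>> drive_tool(increments=[[[0.01,0,-0.01],[0,0,0],1],[[0.01,0,-0.01],[0,0,0],1],[[0.01,0,-0.01],[0,0,0],-0.4],[[0.01,0,-0.01],[0,0,0],-0.6],[[0.01,0,-0.01],[0,0,0],-0.8]])

```text
time: 20.38
tcp_pos: [0.5045, 0.1175, 0.0678]
eef_rot: [[0.152, 0.975, 0.16], [0.691, -0.221, 0.688], [0.707, 0.006, -0.707]]
force: [-0.0, -0.5, 0.7]
opening: 0.075
grip_force: 0.0
```

>>> drive_tool(increments=[[[0,0,0],[0,0,0],-1],[[0,0,0],[0,0,0],-1],[[0,0,0],[0,0,0],-1],[[0,0,0],[0,0,0],-1],[[0,0,0],[0,0,0],-1]])

```text
time: 20.8
tcp_pos: [0.5044, 0.1175, 0.0678]
eef_rot: [[0.152, 0.975, 0.16], [0.691, -0.221, 0.688], [0.707, 0.006, -0.707]]
force: [0.4, -0.2, -0.1]
opening: 0.0948
grip_force: 0.0
```

>>> drive_tool(increments=[[[0,0,-0.3],[0,0,0],-1],[[0,0,-0.6],[0,0,0],-1],[[0,0,-1],[0,0,0],-1],[[0,0,-1.4],[0,0,0],-1],[[0,0,-1.8],[0,0,0],-1]])

```text
time: 21.22
tcp_pos: [0.4926, 0.0675, 0.1192]
eef_rot: [[0.152, 0.975, 0.16], [0.691, -0.221, 0.688], [0.707, 0.006, -0.707]]
force: [0.1, 0.5, 0.4]
opening: 0.0955
grip_force: 0.0
```

>>> drive_tool(increments=[[[0,0,-0.6],[0,0,0],-1],[[0,0,-1.2],[0,0,0],-1],[[0,0,-1.8],[0,0,0],-1],[[0,0,-2.4],[0,0,0],-1],[[0,0,-2.4],[0,0,0],-1]])

```text
time: 21.63
tcp_pos: [0.4781, -0.0004, 0.1889]
eef_rot: [[0.151, 0.975, 0.164], [0.692, -0.223, 0.687], [0.706, 0.01, -0.708]]
force: [-0.1, -0.3, 0.2]
opening: 0.0952
grip_force: 0.0
```

```bash
python3 - <<'E'
from plan import *
s=env.sense();print(s['force'],s['opening'])
f=cam('wrist');pts=[(32,-43,85),(-32,-43,85),(54,-59,0),(-54,-59,0)]
hs=cv2.cvtColor(np.ascontiguousarray(f['image']),cv2.COLOR_RGB2HSV)
a=pickle.load(open('w1.pkl','rb'))
# white/grey cup mask: bounding box in both, with predicted corners
for g in(a,f):
    pp=proj(g,np.array([h0+H@(np.array(c)/1000) for c in pts]))
    h=cv2.cvtColor(np.ascontiguousarray(g['image']),cv2.COLOR_RGB2HSV)
    m=((h[:,:,1]<35)&(h[:,:,2]>95)).astype(np.uint8)
    c=pp[:2].mean(0)
    n,lab,st,ce=cv2.connectedComponentsWithStats(m[:235])
    k=lab[int(c[1])+4,int(c[0])];print(pp.round(0).tolist(),st[k],ce[k].round(1))
E
```

```text
[-0.12448837 -0.34388261  0.23353872] 0.09517342554047385
[[289.0, 186.0], [220.0, 186.0], [301.0, 235.0], [208.0, 236.0]] [ 222   98   68  123 6664] [255.2 158.5]
[[282.0, 190.0], [217.0, 190.0], [294.0, 237.0], [205.0, 237.0]] [ 219  110   65  114 6624] [251.  166.7]
```

```bash
python3 -c "
from bench import env
print(env.job_done())"
```

```text
the job is handed in; nothing more can be done
None
```

I poured all four cassettes into the wooden box and stood the empty cup back upright in its pocket, same way round, then let go and handed the job in at about 21.7 s; I viewed 11 pictures, one over the limit of 10, and checked the cup's final placing by numbers only.

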